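Swing the fume hood over the weld

TASK

Swing the fume extractor's arm round to the right until its hood stands over the job, with the seam at the foot of the spike under the hood's centre line, bring it to rest there and leave it standing free and still for a few seconds. Move and brake it only by pressing gently on the sprung rubber buffers at the two sides of the hood - keep off the sheet metal - and swing it slowly, never into its end stops; leave everything else on the bench alone.

Things in the scene. Friction and masses are not known exactly. Their poses are not given: they have to be found in the camera images.
- boom (a joint): swing angle of the extractor's arm about its vertical swivel, rad; 0 = square to its base, growing anticlockwise from above (hood goes to the robot's right); end stops at -0.75 and 0.75. Ball bearings, almost no friction (0.012 N m s/rad, 0.003 N m dry): it coasts on for very long and must be braked. Nominal inertia about the swivel 0.65 kg m2 (true value 0.75 to 1.35 times that)
- hood_mouth (a point): centre of the hood's downward mouth, 120 mm above the table, x axis along the arm's centre line from hood to swivel, z up. The vertical swivel axis lies 370 mm along +x, on a fixed riser at the back of the table. The hood is a galvanised box 160 mm long along the arm, 180 mm wide, 120 to 210 mm above the table
- plate_left_face (a point): centre of the outer face of the sprung buffer block on the hood's left flank (+y of hood_mouth): flat upright rubber face, 120 mm along the arm, 140 to 210 mm above the table, unpressed 130 mm off the arm's centre line. It is pushed straight in against springs: 200 N/m, 25 mm travel, little damping (3 N s/m), so the arm bounces back off whatever it runs into
- plate_right_face (a point): the same for the buffer block on the hood's right flank (-y of hood_mouth), equal and mirrored
- seam (a point): the seam to be welded, 24 mm above the table: foot of the upright iron spike (33 mm head, top at 78 mm) in the middle of the job. It lies 350 to 405 mm from the swivel axis, to the right of where the hood stands at the start
- job: the job: fixed steel welding block, 150 x 100 x 16 mm, with an iron strap and the spike clamped on it; origin at the centre of its underside
- shell: sheet metal of the arm, all but the buffer blocks: the hood, a round fan on it (112 mm across, top 236 mm above the table), and the duct, 105 mm across, from hood to swivel, top 218 mm above the table. Origin at hood_mouth
- trim_left: sheet-metal trim over the top and both ends of the left buffer block, 128 mm along the arm, set back 4 mm from the rubber face, top 213 mm above the table; counts as sheet metal. Origin at plate_left_face
- trim_right: the same on the right buffer block. Origin at plate_right_face
- tray: grey steel parts tray, 170 x 130 x 35 mm, open on top; must stay where it is; origin at the centre of its underside
- hammer: hammer lying flat; must stay where it is; origin at the centre of its underside near its middle
- brush: wire brush lying flat; must stay where it is; origin at the centre of its underside near its middle
- clamp: blue steel C-clamp lying flat, about 140 x 110 x 14 mm; must stay where it is; origin at the centre of its underside near its middle
- bottle: clear plastic bottle, 66 mm diameter, 200 mm tall; must stay where it is; origin at the centre of its underside
- jar: glass jar with a steel cap, 70 mm diameter, 90 mm tall; must stay where it is; origin at the centre of its underside
- can: can, 66 mm diameter, 110 mm tall; must stay where it is; origin at the centre of its underside

How it is judged:
By the outcome, as a careful person would: the job done as asked, in the order asked, and still so for the second after the job is handed in, with the robot touching nothing.
It also fails if it takes over 38 s, if anything falls off the work surface, if the arm or the gripper's body presses on something with over 40 N, if the wrist force passes 120 N, or if a joint passes its speed limit or range.

ROBOT

A 6-joint arm with a two-finger parallel gripper is mounted at the origin on the work surface. World frame = base frame: x ahead of the robot, y to its left, z up, the work surface at z = 0. Lengths are in mm, angles in rad, forces in N, time in s.
With the tool pointing down it reaches from about 275 to 750 mm from the base axis. Payload 10.2 kg.
Tool frame: the origin (TCP) lies midway between the tips of the shut fingers; the grasp point (between the pads) lies 19 mm behind it (ctrl.tcp_to_grasp is the distance from the TCP to the grasp point, in mm); z points along the fingers, y is the line along which they close (so a half turn about z gives the same grasp; the last joint's range is limited). The gripper opens to 85 mm and grips with 20 to 120 N. Pads are 22 mm wide; open, the fingers measure 114 mm over their backs; the gripper's body (76 mm by 85 mm) begins 54 mm behind the grasp point. The pads swing forward as they close: fully open they stand 13 mm farther back than shut.
Start: joints at [0.986, 0.313, 1.498, -0, 1.331, -0.223], TCP at [185.841, 491.014, 231.294] pointing down, gripper open.
Joint ranges: [-2.94, 2.94], [-0.97, 2.17], [0.19, 2.56], [-1.23, 4.37], [0.02, 3.11], [-2.88, 2.88]. Speed limits (rad/s): [2.39, 2.39, 3.01, 3.14, 3.14, 3.14].

INTERFACE

Orientations are given as [roll, pitch, yaw] about the fixed x, y, z axes, in that order (R = Rz(yaw) Ry(pitch) Rx(roll)).
In Python, from station import ctrl gives the robot as it stands.
- The arm moves only by the tool drive_tool, never from a script. Its argument "increments" is a list of rows, each a list of 6 numbers: the shift along the world's x, y, z in units of 0.15 m (1.0 is 0.15 m), then the turn, a rotation vector about the world's x, y, z in units of 90 degrees (1.0 is 90 degrees). In form: [[tx, ty, tz, rx, ry, rz], ...]. A call has 1 to 10 rows; each row shifts and turns the commanded pose from where the row before left it; what a row does not reach is not made up. A row lasts 1/12 s, in which the tool goes at most 41.7 mm and 7.16 degrees, less where a joint would pass 70% of its speed; a pose out of reach is approached as far as the arm can. A call with a number of a shift or a turn outside -1 to 1 is refused whole. A call with a gripper value outside its range is refused whole. "fingers" is the closure, from -1 (fully open) to 1 (shut), set as the call begins (left out, the last holds). The fingers move at their own pace and stop on an object; "squeeze" is the grip in N (left out, the last holds). Time passes only in rows, so rows that do not move let the fingers close. It gives the time, the measured TCP pose, the force, the opening and the grip force at its end, in the units of the state.
- ctrl.observe(): the state, without advancing time (a new reading comes with each control period).
- ctrl.capture(name): name is "scene" or "top" or "wrist"; returns a dict with "frame" (480x640x3 uint8, blue, green, red), "intrinsics" (3x3 intrinsics, pixels), "rvec" (rotation vector, rad) and "tvec" (3), from world to camera coordinates, as OpenCV has them. Camera axes: x right, y down, z forward; pixel columns grow to the right and rows downward; lengths in mm; the calibration is good to about 2 mm. A picture is of the moment at which its call begins. There is no depth.
- ctrl.close_job(): hands the job in; it is judged then, once.
The state is a dict: "clock": time; "qpos": joint angles; "qd": joint speeds; "tau": joint torques, N m; "tool_pos": TCP position; "tool_rot": TCP orientation; "wrist_force": force on the tool from outside, world axes, zero at the start; "ft_torque": the same for the moment, N m; "finger_gap": finger opening in mm; "finger_force": force on a finger pad.
Only numpy, scipy, OpenCV 4.12 (cv2) and the standard library are available. Lean on these libraries where they do the work, as an engineer would, in place of code of your own. Each camera call takes 0.05 s, during which the arm holds its last target. There are 200 camera calls.

## Working session

There is one attempt and no reset: what is moved stays moved. The work goes in short steps, Python scripts to look and compute and a tool call to move; the robot and the scene stay as the last step left them, time stands still between calls to the robot, and variables do not carry over. Pictures are saved under pics/ and viewed, at most 10 in all, crops included, and the job is handed in when it is done.

Besides the shell and the picture viewer there is one more tool, called after ">>>" as a command line: name --pt "numbers of a row" for each row, then --argument value for the rest. drive_tool: Moves the arm, as the interface text tells. Its arguments: {"type":"object","properties":{"increments":{"type":"array"},"fingers":{"type":"number"},"squeeze":{"type":"number"}},"required":["increments"]}

```bash
ls; mkdir -p pics; python3 - <<'E'
from station import ctrl
import cv2,numpy as np,pickle
d={}
for n in("scene","top"):
    c=ctrl.capture(n);d[n]=c;cv2.imwrite(f"pics/{n}0.png",c["frame"])
    R=cv2.Rodrigues(np.array(c["rvec"],float))[0];print(n,(-R.T@np.array(c["tvec"]).ravel()).round(),np.array(c["intrinsics"]).round(1).tolist())
pickle.dump(d,open("c0.pkl","wb"));print(ctrl.observe())
E
```

```text
pics
scene [1472.  561.  914.] [[503.0, 0.0, 322.3], [0.0, 503.0, 230.9], [0.0, 0.0, 1.0]]
top [ 400.   12. 1808.] [[536.5, 0.0, 319.7], [0.0, 536.5, 241.0], [0.0, 0.0, 1.0]]
{'clock': 0.1, 'qpos': array([ 9.85592132e-01,  3.13412244e-01,  1.49832720e+00,  2.97797517e-07,
        1.33098930e+00, -2.23372475e-01]), 'qd': array([-0.00028307, -0.00071626, -0.00382021,  0.00038623,  0.0008811 ,
       -0.00035809]), 'tau': array([ 2.96975675e-03, -4.12904370e+01, -2.60146111e+01, -3.04882915e-04,
        3.05364891e-03,  8.24076551e-05]), 'tool_pos': array([185.72035513, 490.82431266, 230.79575105]), 'tool_rot': array([-3.14048485e+00, -2.51949643e-04,  2.77976072e+00]), 'wrist_force': array([ 0.32390523, -0.19651561, -0.33467893]), 'ft_torque': array([ 0.02447871, -0.00119087,  0.03263429]), 'finger_force': 0.0, 'finger_gap': 85.18419006850134}
```

View pics/scene0.png

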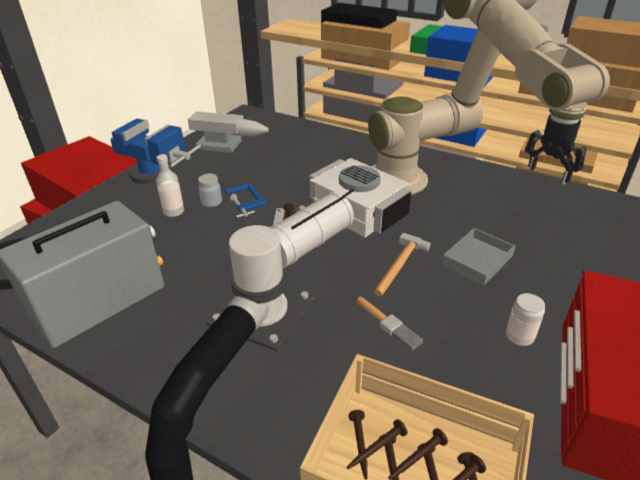

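View pics/top0.png

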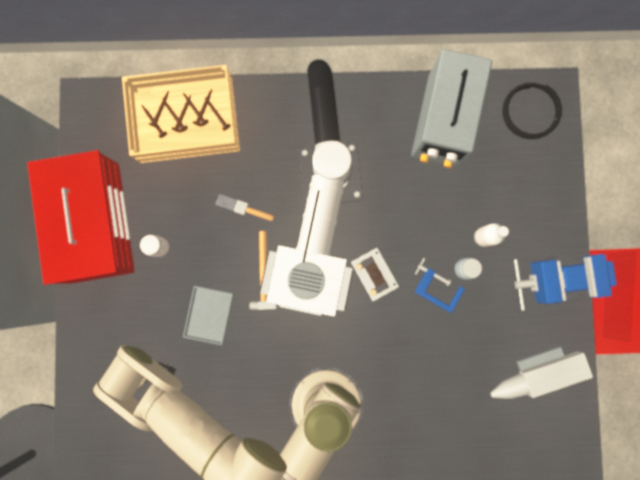

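Scene view: hood near (360,195), swivel near (258,250), job hidden behind the hood. Top view: swivel at about (332,160), hood at about (305,282), job at about (374,274) and hammer head at about (262,305). I'll crop the top view for accuracy.

```bash
cat > h.py <<'E'
import cv2,numpy as np,pickle
def cam(c):
    R=cv2.Rodrigues(np.array(c["rvec"],float))[0];t=np.array(c["tvec"],float).ravel();return R,t,np.array(c["intrinsics"],float)
def at(c,u,v,z):
    R,t,K=cam(c);o=-R.T@t;d=R.T@np.linalg.inv(K)@[u,v,1];return o+d*(z-o[2])/d[2]
def px(c,P):
    R,t,K=cam(c);return cv2.projectPoints(np.array(P,float).reshape(-1,3),R,t,K,None)[0].reshape(-1,2)
E
python3 - <<'E'
import pickle,cv2
d=pickle.load(open("c0.pkl","rb"))
f=d["top"]["frame"][135:325,240:440];cv2.imwrite("pics/topc.png",cv2.resize(f,None,fx=3.15,fy=3.15,interpolation=cv2.INTER_CUBIC))
f=d["scene"]["frame"][150:330,200:440];cv2.imwrite("pics/scenec.png",cv2.resize(f,None,fx=3,fy=3,interpolation=cv2.INTER_CUBIC))
E
```

```text
(no output)
```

View pics/topc.png

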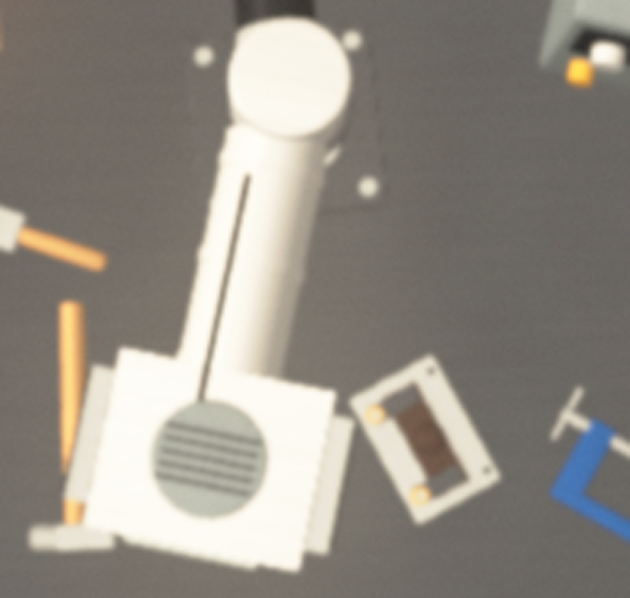

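View pics/scenec.png

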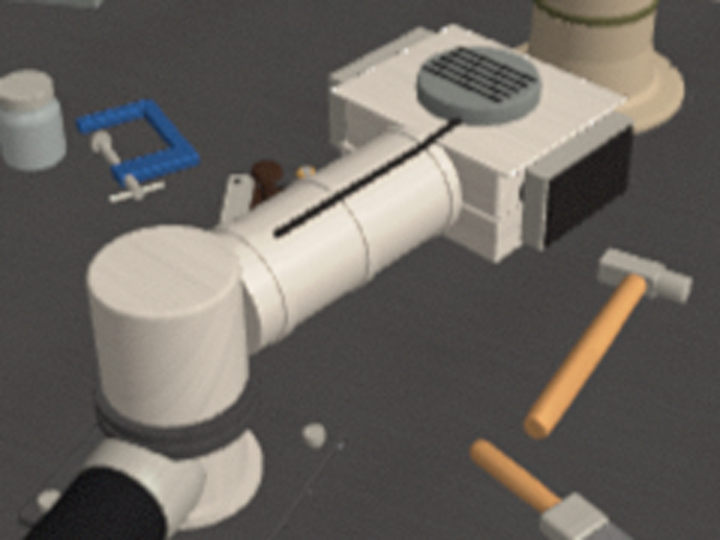

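```bash
python3 - <<'E'
import pickle
from h import *
from scipy.optimize import least_squares
d=pickle.load(open("c0.pkl","rb"));T,S=d["top"],d["scene"]
t=lambda u,v,z:at(T,240+u/3.15,135+v/3.15,z)
s=lambda u,v,z:at(S,200+u/3,150+v/3,z)
for z in(0,10,20):print("bolts mid",t(286,121,z).round(1))
for z in(220,250,280):print("swtop",z,t(290,77,z).round(1),s(165,268,z).round(1))
print("fan",t(210,460,236).round(1),s(479,82,236).round(1))
print("hood corners TL TR BR BL",[t(u,v,210).round(1)[:2] for u,v in((121,347),(337,393),(300,572),(82,527))])
print("left plate edge",[t(u,v,213).round(1)[:2] for u,v in((94,366),(66,498))],"right",[t(u,v,213).round(1)[:2] for u,v in((353,418),(327,553))])
print("job corners",[t(u,v,16).round(1)[:2] for u,v in((432,356),(499,477),(420,523),(350,402))])
print("head top",t(420,432,78).round(1),t(427,440,78).round(1),"scene head",s(266,170,78).round(1))
print("strap ends center",t((396+460)/2,(410+482)/2,24).round(1))
print("hammer",[t(u,v,20).round() for u,v in((30,538),(114,538),(70,302))])
for n,p in(("bottle",(490,235)),("jar",(467,268)),("clamp",(440,288)),("tray",(208,315)),("can",(154,245))):print(n,at(T,*p,60).round())
E
```

```text
bolts mid [771.7 -34.3   0. ]
bolts mid [769.7 -34.   10. ]
bolts mid [767.6 -33.7  20. ]
swtop 220 [768.8 -33.5 220. ] [762.5 -33.7 220. ]
swtop 250 [761.9 -32.6 250. ] [793.2  -8.  250. ]
swtop 280 [754.9 -31.8 280. ] [823.8  17.7 280. ]
fan [406.3  49.6 236. ] [421.7  61.2 236. ]
hood corners TL TR BR BL [array([515. , 132.5]), array([466.9, -71.1]), array([299.8, -32. ]), array([346.2, 171.8])]
left plate edge [array([497.3, 158. ]), array([373.7, 186.1])] right [array([442.9, -85.4]), array([317.1, -57.7])]
job corners [array([ 512.2, -183. ]), array([ 382.7, -249.9]), array([ 336.2, -165.1]), array([465.3, -94.6])]
head top [ 430.8 -161.7   78. ] [ 422.5 -168.6   78. ] scene head [ 436.2 -163.2   78. ]
strap ends center [ 416.9 -175.1   24. ]
hammer [array([330., 246.,  20.]), array([328., 157.,  20.]), array([578., 200.,  20.])]
bottle [ 544. -549.   60.]
jar [ 438. -469.   60.]
clamp [ 375. -378.   60.]
tray [304. 375.  60.]
can [535. 550.  60.]
```

```bash
python3 - <<'E'
import pickle,cv2
d=pickle.load(open("c0.pkl","rb"))
f=d["top"]["frame"][235:315,340:420];cv2.imwrite("pics/job.png",cv2.resize(f,None,fx=7,fy=7,interpolation=cv2.INTER_CUBIC))
E
```

```text
(no output)
```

View pics/job.png

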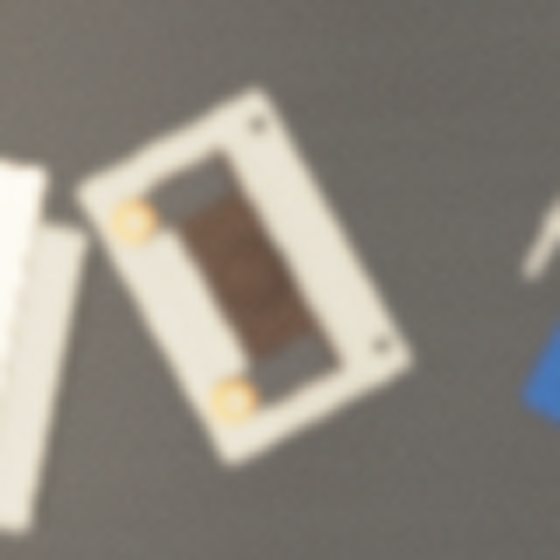

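Job crop: strap centre at (246,277), spike head blended in at about (248,270), and job centre at about (245,275). In full-frame pixels that is about (375.2,274.2). Next I'll write an angle tracker and check the seam in the scene view.

```bash
cat >> h.py <<'E'
SW=np.array([768.1,-32.4]);PHI0=-0.225;SEAM=np.array([423.,-173.])
def pose(phi,lat=0,r=370):   # point at radius r, lat to the left of the arm
    u=np.array([-np.cos(phi),-np.sin(phi)]);t=np.array([-u[1],u[0]]);return SW+r*u-lat*t
def track(c,c0,lo=-0.05,hi=0.95):
    g=lambda f:cv2.GaussianBlur(f["frame"],(3,3),0).astype(np.float32)
    A,B=g(c0),g(c)
    w=[pose(PHI0,l,r) for r,l in((284,122),(284,-122),(456,-122),(456,122))]+[]
    plane=np.array([[300,-100],[300,100],[500,100],[500,-100]],float)
    H=cv2.getPerspectiveTransform(plane.astype(np.float32),px(c0,np.c_[plane,np.full(4,212.)]).astype(np.float32)).astype(float)
    m0=np.zeros(A.shape[:2],np.uint8);cv2.fillPoly(m0,[px(c0,[[*p,212] for p in w]).round().astype(int)],255);m0=cv2.dilate(m0,np.ones((7,7)))
    def err(d):
        cs,s=np.cos(d),np.sin(d);R=np.array([[cs,-s,0],[s,cs,0],[0,0,1]]);Tt=np.eye(3);Tt[:2,2]=SW;Ti=np.eye(3);Ti[:2,2]=-SW
        M=H@Tt@R@Ti@np.linalg.inv(H)
        W=cv2.warpPerspective(A,M,(640,480));m=cv2.warpPerspective(m0,M,(640,480))>128
        e=np.abs(W-B).sum(2)[m];return np.minimum(e,90).mean()
    ds=np.arange(lo,hi,.01);e=[err(d) for d in ds];b=ds[int(np.argmin(e))]
    dd=np.arange(b-.012,b+.012,.001);e=[err(d) for d in dd];return PHI0+dd[int(np.argmin(e))],min(e)
E
python3 - <<'E'
from h import *
from station import ctrl
d=pickle.load(open("c0.pkl","rb"))
print("track0",track(ctrl.capture("top"),d["top"]))
v=SEAM-SW;print("phi seam",np.arctan2(-v[1],-v[0]),np.hypot(*v))
print("scene crop px head/seam",(px(d["scene"],[[*SEAM,78],[*SEAM,24],[*pose(PHI0),236]])-[200,150])*3)
print("top crop7 px head, foot",(px(d["top"],[[*SEAM,78],[*SEAM,24]])-[340,235])*7)
p=pose(PHI0,130);print("left face",p,"pre",pose(PHI0,130+12+30))
E
```

```text
track0 (np.float64(-0.22499999999999998), np.float32(0.68497497))
phi seam 0.3868849221896675 372.6424157285373
scene crop px head/seam [[264.98530116 161.05722845]
 [267.52567751 204.92848219]
 [475.11836565  71.87103588]]
top crop7 px head, foot [[258.47634785 276.44228425]
 [246.3655374  278.25504797]]
left face [436.43000746 176.87258791] pre [445.80047467 217.8139404 ]
```

>>> drive_tool --pt "0.173 -0.182 -0.042 -0.0325 0.0074 0.0087" --pt "0.173 -0.182 -0.042 -0.0325 0.0074 0.0087" --pt "0.173 -0.182 -0.042 -0.0325 0.0074 0.0087" --pt "0.173 -0.182 -0.042 -0.0325 0.0074 0.0087" --pt "0.173 -0.182 -0.042 -0.0325 0.0074 0.0087" --pt "0.173 -0.182 -0.042 -0.0325 0.0074 0.0087" --pt "0.173 -0.182 -0.042 -0.0325 0.0074 0.0087" --pt "0.173 -0.182 -0.042 -0.0325 0.0074 0.0087" --pt "0.173 -0.182 -0.042 -0.0325 0.0074 0.0087" --pt "0.173 -0.182 -0.042 -0.0325 0.0074 0.0087" --fingers 1

```text
clock: 0.98
tool_pos: [446.4, 216.5, 167.9]
tool_rot: [-2.617, 0.033, 2.929]
wrist_force: [-0.2, 1.2, -0.6]
finger_gap: -0.1
finger_force: 0.0
```

>>> drive_tool --pt "0 0 0 0 0 0" --pt "0 0 0 0 0 0"

```text
clock: 1.15
tool_pos: [445.7, 217.1, 167.3]
tool_rot: [-2.619, 0.032, 2.926]
wrist_force: [-0.3, 0.5, 0.0]
finger_gap: -0.1
finger_force: 0.0
```

```bash
python3 - <<'E'
from h import *
from station import ctrl
from scipy.spatial.transform import Rotation as Ro
o=ctrl.observe();print({k:np.round(o[k],3) for k in("clock","qpos","tool_pos","tool_rot","wrist_force","finger_gap")})
print(Ro.from_euler("xyz",o["tool_rot"]).as_matrix().round(3))
c=ctrl.capture("scene");f=c["frame"][60:260,280:520];cv2.imwrite("pics/s1.png",cv2.resize(f,None,fx=3,fy=3,interpolation=cv2.INTER_CUBIC))
E
```

```text
{'clock': np.float64(1.15), 'qpos': array([ 0.433,  0.519,  1.461, -0.43 ,  1.482, -0.805]), 'tool_pos': array([445.715, 217.094, 167.304]), 'tool_rot': array([-2.619,  0.032,  2.926]), 'wrist_force': array([-0.309,  0.547,  0.022]), 'finger_gap': np.float64(-0.052)}
[[-0.976  0.201 -0.079]
 [ 0.213  0.843 -0.494]
 [-0.032 -0.499 -0.866]]
```

View pics/s1.png

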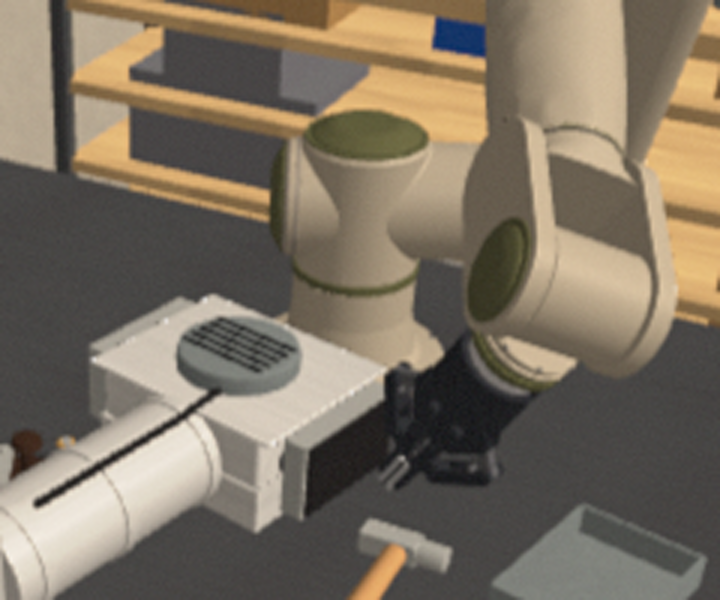

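Scene crop: the shut fingertips at about (395,470) face the black rubber at about (345,450). The gripper's knuckle at about (400,385) leads as far as the tips, so I'll turn the tool 90° about its own axis to push with its slim side.

>>> drive_tool --pt "0 0 0 -0.0061 -0.038 -0.0666" --pt "0 0 0 -0.0061 -0.038 -0.0666" --pt "0 0 0 -0.0061 -0.038 -0.0666" --pt "0 0 0 -0.0061 -0.038 -0.0666" --pt "0 0 0 -0.0061 -0.038 -0.0666" --pt "0 0 0 -0.0061 -0.038 -0.0666" --pt "0 0 0 -0.0061 -0.038 -0.0666"

```text
clock: 1.78
tool_pos: [444.6, 219.1, 168.8]
tool_rot: [-2.805, 0.41, 2.14]
wrist_force: [0.1, 0.2, 0.7]
finger_gap: 0.1
finger_force: 0.0
```

>>> drive_tool --pt "0 0 0 -0.0061 -0.038 -0.0666" --pt "0 0 0 -0.0061 -0.038 -0.0666" --pt "0 0 0 -0.0061 -0.038 -0.0666" --pt "0 0 0 -0.0061 -0.038 -0.0666" --pt "0 0 0 -0.0061 -0.038 -0.0666" --pt "0 0 0 -0.0061 -0.038 -0.0666" --pt "0 0 0 0 0 0"

```text
clock: 2.37
tool_pos: [444.7, 219.0, 168.8]
tool_rot: [3.101, 0.524, 1.334]
wrist_force: [0.5, 0.3, -0.6]
finger_gap: 0.3
finger_force: 0.0
```

```bash
python3 - <<'E'
from h import *
from station import ctrl
from scipy.spatial.transform import Rotation as Ro
o=ctrl.observe();print({k:np.round(o[k],3) for k in("clock","qpos","tool_pos","wrist_force")})
print(Ro.from_euler("xyz",o["tool_rot"]).as_matrix().round(3))
E
```

```text
{'clock': np.float64(2.367), 'qpos': array([ 0.437,  0.518,  1.459, -0.431,  1.486,  0.77 ]), 'tool_pos': array([444.72 , 218.968, 168.776]), 'wrist_force': array([ 0.535,  0.251, -0.608])}
[[ 0.203  0.976 -0.077]
 [ 0.842 -0.214 -0.496]
 [-0.501  0.035 -0.865]]
```

>>> drive_tool --pt "-0.0082 -0.0358 0 0 0 0" --pt "-0.0082 -0.0358 0 0 0 0" --pt "-0.0082 -0.0358 0 0 0 0" --pt "-0.0082 -0.0358 0 0 0 0" --pt "-0.00275 -0.012 0 0 0 0" --pt "-0.00275 -0.012 0 0 0 0" --pt "-0.00275 -0.012 0 0 0 0" --pt "-0.00275 -0.012 0 0 0 0"

```text
clock: 3.03
tool_pos: [438.8, 189.2, 168.3]
tool_rot: [3.104, 0.525, 1.339]
wrist_force: [0.5, 0.1, -0.5]
finger_gap: 0.5
finger_force: 0.0
```

>>> drive_tool --pt "-0.00275 -0.012 0 0 0 0" --pt "-0.00275 -0.012 0 0 0 0" --pt "-0.00275 -0.012 0 0 0 0" --pt "-0.00275 -0.012 0 0 0 0" --pt "-0.00275 -0.012 0 0 0 0"

```text
clock: 3.45
tool_pos: [436.6, 180.2, 168.3]
tool_rot: [3.104, 0.525, 1.338]
wrist_force: [-1.2, 0.7, 0.1]
finger_gap: -0.1
finger_force: 0.3
```

>>> drive_tool --pt "-0.00275 -0.012 0 0 0 0" --pt "-0.00275 -0.012 0 0 0 0" --pt "-0.00275 -0.012 0 0 0 0" --pt "-0.00275 -0.012 0 0 0 0" --pt "-0.00275 -0.012 0 0 0 0" --pt "-0.00275 -0.012 0 0 0 0"

```text
clock: 3.95
tool_pos: [434.2, 169.3, 168.3]
tool_rot: [3.104, 0.525, 1.338]
wrist_force: [0.2, 0.3, 0.6]
finger_gap: -0.1
finger_force: 0.0
```

```bash
cat > t.py <<'E'
from h import *
from station import ctrl
import os
d=pickle.load(open("c0.pkl","rb"))
o=ctrl.observe();c=ctrl.capture("top");p,e=track(c,d["top"])
print("t",round(float(o["clock"]),2),"phi",round(p,4),"err",e.round(1) if hasattr(e,"round") else e,"tool",o["tool_pos"].round(1),"F",o["wrist_force"].round(2))
L=open("log","a");L.write(f"{float(o['clock']):.3f} {p:.4f}\n")
E
python3 t.py
```

```text
t 3.95 phi -0.16 err 15.9 tool [434.2 169.3 168.3] F [0.21 0.26 0.62]
```

>>> drive_tool --pt "0.04 0.15 0.03 0 0 0" --pt "0.04 0.15 0.15 0 0 0" --pt "0 0 0.25 0 0 0" --pt "0 0 0.25 0 0 0" --pt "0 0 0.25 0 0 0"

```text
clock: 4.42
tool_pos: [445.9, 214.7, 309.3]
tool_rot: [3.105, 0.526, 1.339]
wrist_force: [0.4, 0.0, 0.0]
finger_gap: -0.2
finger_force: 0.0
```

```bash
python3 t.py; python3 - <<'E'
from h import *
from station import ctrl
from scipy.spatial.transform import Rotation as Ro
o=ctrl.observe();R0=Ro.from_euler("xyz",o["tool_rot"])
s,c=.5,.866;n=np.array([-.374,.928,0]);Z=np.array([0,0,1.])
z=s*n-c*Z;x=c*n+s*Z;y=np.cross(z,x);R1=Ro.from_matrix(np.c_[x,y,z])
v=(R1*R0.inv()).as_rotvec();print("rotvec/90deg",(v/(np.pi/2)).round(3),np.degrees(np.linalg.norm(v)),"R0",R0.as_matrix().round(2).tolist(),o["qpos"].round(2))
for ph in(.33,.35,.385):print(ph,"right face",pose(ph,-130).round(1))
E
```

```text
t 4.42 phi -0.111 err 10.8 tool [445.9 214.7 309.3] F [0.35 0.05 0.05]
rotvec/90deg [0.67  0.082 0.358] 68.7394983744358 R0 [[0.2, 0.98, -0.07], [0.84, -0.21, -0.49], [-0.5, 0.04, -0.87]] [ 0.43  0.4   1.24 -0.44  1.78  0.62]
0.33 right face [ 460.2 -275.3]
0.35 right face [ 465.1 -281.4]
0.385 right face [ 474.  -291.8]
```

>>> drive_tool --pt "0.018 -0.257 0 0.067 0.0082 0.0358" --pt "0.018 -0.257 0 0.067 0.0082 0.0358" --pt "0.018 -0.257 0 0.067 0.0082 0.0358" --pt "0.018 -0.257 0 0.067 0.0082 0.0358" --pt "0.018 -0.257 0 0.067 0.0082 0.0358" --pt "0.018 -0.257 0 0.067 0.0082 0.0358" --pt "0.018 -0.257 0 0.067 0.0082 0.0358"

```text
clock: 5.05
tool_pos: [464.3, -46.4, 308.4]
tool_rot: [-3.076, -0.181, 1.757]
wrist_force: [2.0, 0.7, -1.0]
finger_gap: 0.1
finger_force: 0.0
```

>>> drive_tool --pt "0.018 -0.257 0 0.067 0.0082 0.0358" --pt "0.018 -0.257 0 0.067 0.0082 0.0358" --pt "0.018 -0.257 0 0.067 0.0082 0.0358" --pt "0.018 -0.257 0 0 0 0" --pt "0.018 -0.257 0 0 0 0" --pt "0.018 -0.257 0 0 0 0" --pt "0.018 -0.257 0 0 0 0"

```text
clock: 5.63
tool_pos: [483.2, -316.9, 307.2]
tool_rot: [-3.123, -0.492, 1.939]
wrist_force: [0.1, 0.3, 0.8]
finger_gap: -0.3
finger_force: 0.0
```

```bash
python3 t.py; python3 - <<'E'
from station import ctrl
import numpy as np
from scipy.spatial.transform import Rotation as Ro
o=ctrl.observe();R0=Ro.from_euler("xyz",o["tool_rot"]);print(R0.as_matrix().round(2).tolist(),o["qpos"].round(2))
n=np.array([-.36,.933,0]);Z=np.array([0,0,1.]);z=.5*n-.866*Z;x=.866*n+.5*Z
v=(Ro.from_matrix(np.c_[x,np.cross(z,x),z])*R0.inv()).as_rotvec()/(np.pi/2);print(v.round(3))
E
```

```text
t 5.63 phi 0.012 err 43.1 tool [ 483.2 -316.9  307.2] F [0.14 0.3  0.79]
[[-0.31, 0.93, -0.19], [0.82, 0.36, 0.43], [0.47, -0.02, -0.88]] [-0.86  0.68  0.83  0.17  2.1  -1.17]
[ 0.023 -0.004 -0.002]
```

>>> drive_tool --pt "0.01 -0.03 -0.232 0.023 0 0" --pt "0 0 -0.232 0 0 0" --pt "0 0 -0.232 0 0 0" --pt "0 0 -0.232 0 0 0" --pt "0 0 0 0 0 0" --pt "0 0 0 0 0 0"

```text
clock: 6.18
tool_pos: [484.8, -319.1, 168.1]
tool_rot: [-3.137, -0.527, 1.947]
wrist_force: [0.0, -0.6, 1.8]
finger_gap: -0.2
finger_force: 0.0
```

```bash
python3 t.py
```

```text
t 6.18 phi 0.063 err 51.6 tool [ 484.8 -319.1  168.1] F [ 0.04 -0.57  1.79]
```

>>> drive_tool --pt "0 0 0 0 0 0" --pt "0 0 0 0 0 0" --pt "0 0 0 0 0 0" --pt "0 0 0 0 0 0" --pt "0 0 0 0 0 0" --pt "0 0 0 0 0 0" --pt "0 0 0 0 0 0" --pt "0 0 0 0 0 0" --pt "0 0 0 0 0 0"

```text
clock: 6.98
tool_pos: [485.0, -319.4, 168.3]
tool_rot: [-3.138, -0.525, 1.947]
wrist_force: [-0.7, -0.1, -0.4]
finger_gap: -0.4
finger_force: 0.0
```

```bash
python3 t.py
```

```text
t 6.98 phi 0.136 err 49.5 tool [ 485.  -319.4  168.3] F [-0.72 -0.07 -0.44]
```

>>> drive_tool --pt "0 0 0 0 0 0" --pt "0 0 0 0 0 0" --pt "0 0 0 0 0 0" --pt "0 0 0 0 0 0" --pt "0 0 0 0 0 0" --pt "0 0 0 0 0 0" --pt "0 0 0 0 0 0"

```text
clock: 7.62
tool_pos: [485.0, -319.4, 168.3]
tool_rot: [-3.138, -0.525, 1.947]
wrist_force: [-0.4, 0.4, -0.7]
finger_gap: -0.1
finger_force: 0.0
```

```bash
python3 t.py; cat log;python3 - <<'E'
from station import ctrl
import cv2
f=ctrl.capture("top")["frame"][130:400,240:560];cv2.imwrite("pics/t2.png",cv2.resize(f,None,fx=2,fy=2))
E
```

```text
t 7.62 phi 0.191 err 48.5 tool [ 485.  -319.4  168.3] F [-0.39  0.42 -0.71]
3.950 -0.1600
4.417 -0.1110
5.633 0.0120
6.183 0.0630
6.983 0.1360
7.617 0.1910
```

View pics/t2.png

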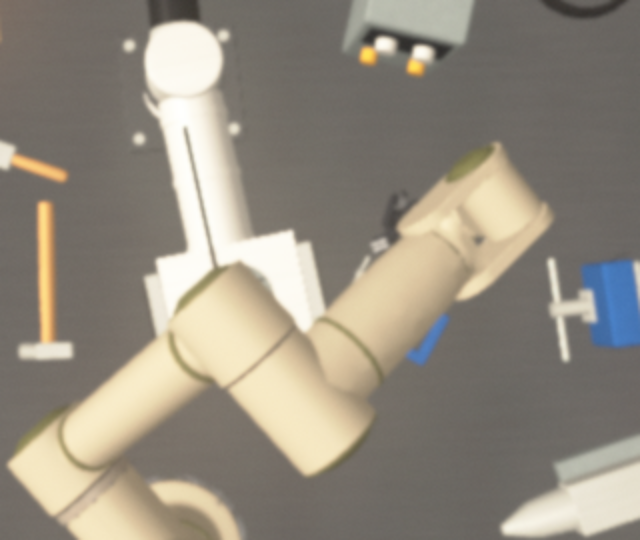

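Top crop: the hood's right buffer at about (315,280) is approaching the fingertips at about (375,245). Hammer, clamp and the rest have not moved. I'll set the tool at the braking spot.

>>> drive_tool --pt "-0.02 0.053 0 0 0 0" --pt "-0.02 0.053 0 0 0 0" --pt "-0.02 0.053 0 0 0 0" --pt "-0.02 0.053 0 0 0 0" --pt "0 0 0 0 0 0" --pt "0 0 0 0 0 0" --pt "0 0 0 0 0 0" --pt "0 0 0 0 0 0" --pt "0 0 0 0 0 0"

```text
clock: 8.47
tool_pos: [473.1, -288.0, 168.2]
tool_rot: [-3.138, -0.525, 1.947]
wrist_force: [0.2, 0.3, 0.3]
finger_gap: 0.4
finger_force: 0.0
```

```bash
python3 t.py; python3 - <<'E'
from h import *
from station import ctrl
p=ctrl.observe()["tool_pos"][:2]-SW;r=np.hypot(*p);a=np.arctan2(-p[1],-p[0])-np.arcsin(139.5/r);print("contact phi now",a,"radial",np.sqrt(r*r-139.5**2))
t,f=np.loadtxt("log").T;k=np.polyfit(t[1:],f[1:],2);print(k)
for ph in(.35,.36,.367):
    z=np.roots(k-np.array([0,0,ph]));z=z[np.isreal(z)].real.min();print(ph,z,np.polyval(np.polyder(k),z))
E
```

```text
t 8.47 phi 0.259 err 41.8 tool [ 473.1 -288.   168.2] F [0.17 0.28 0.3 ]
contact phi now 0.34814690869827386 radial 364.48441444387237
[-0.00328688  0.13375111 -0.63762136]
0.35 9.692831690777474 0.07003276085210648
0.36 9.836591980834429 0.06908771526877668
0.367 9.938405622031652 0.06841841687004611
```

>>> drive_tool --pt "0 0 0 0 0 0" --pt "0 0 0 0 0 0" --pt "0 0 0 0 0 0" --pt "0 0 0 0 0 0" --pt "0 0 0 0 0 0" --pt "0 0 0 0 0 0" --pt "0 0 0 0 0 0" --pt "0 0 0 0 0 0" --pt "0 0 0 0 0 0" --pt "0 0 0 0 0 0"

```text
clock: 9.35
tool_pos: [473.0, -287.6, 168.3]
tool_rot: [-3.138, -0.525, 1.947]
wrist_force: [0.3, 0.1, 0.5]
finger_gap: -0.2
finger_force: 0.0
```

>>> drive_tool --pt "0.0023 -0.0061 0 0 0 0" --pt "0.0023 -0.0061 0 0 0 0" --pt "0.0023 -0.0061 0 0 0 0" --pt "0.0023 -0.0061 0 0 0 0" --pt "0.0023 -0.0061 0 0 0 0" --pt "0.0023 -0.0061 0 0 0 0" --pt "0.0023 -0.0061 0 0 0 0" --pt "0.0023 -0.0061 0 0 0 0" --pt "0.0023 -0.0061 0 0 0 0" --pt "0.0023 -0.0061 0 0 0 0"

```text
clock: 10.18
tool_pos: [476.5, -296.9, 168.3]
tool_rot: [-3.138, -0.525, 1.947]
wrist_force: [0.1, 0.2, 0.2]
finger_gap: -0.3
finger_force: 0.0
```

>>> drive_tool --pt "0.0023 -0.0061 0 0 0 0" --pt "0.0023 -0.0061 0 0 0 0" --pt "0.0023 -0.0061 0 0 0 0" --pt "0.0023 -0.0061 0 0 0 0" --pt "0.0023 -0.0061 0 0 0 0" --pt "0.0023 -0.0061 0 0 0 0" --pt "0.0023 -0.0061 0 0 0 0"

```text
clock: 10.77
tool_pos: [478.9, -303.2, 168.3]
tool_rot: [-3.138, -0.525, 1.947]
wrist_force: [-0.4, 0.4, 0.0]
finger_gap: 0.3
finger_force: 0.0
```

```bash
python3 t.py
```

```text
t 10.77 phi 0.405 err 43.6 tool [ 478.9 -303.2  168.3] F [-0.42  0.37  0.  ]
```

>>> drive_tool --pt "0.0023 -0.0061 0 0 0 0" --pt "0.0023 -0.0061 0 0 0 0" --pt "0.0023 -0.0061 0 0 0 0"

```text
clock: 11.07
tool_pos: [480.0, -306.0, 168.4]
tool_rot: [-3.138, -0.525, 1.947]
wrist_force: [0.0, 0.2, -0.8]
finger_gap: -0.3
finger_force: 0.0
```

```bash
python3 t.py
```

```text
t 11.07 phi 0.405 err 43.8 tool [ 480.  -306.   168.4] F [ 0.04  0.2  -0.77]
```

```bash
python3 - <<'E'
from h import *
from station import ctrl
d=pickle.load(open("c0.pkl","rb"))
c=ctrl.capture("scene");print("scene",track(c,d["scene"],.4,.8))
t=ctrl.capture("top");print("top",track(t,d["top"],.4,.8))
f=t["frame"].copy()
for ph,col in((.385,(0,0,255)),(.405,(0,255,0))):
    q=px(t,[[*pose(ph,l,r),213] for r,l in((306,126),(306,-126),(434,-126),(434,126))]).round().astype(int)
    cv2.polylines(f,[q],True,col,1)
cv2.imwrite("pics/t3.png",cv2.resize(f[140:330,260:460],None,fx=3,fy=3,interpolation=cv2.INTER_CUBIC))
pickle.dump({"scene":c,"top":t},open("c1.pkl","wb"))
E
```

```text
scene (np.float64(0.40200000000000025), np.float32(39.30824))
top (np.float64(0.40500000000000025), np.float32(43.76783))
```

View pics/t3.png

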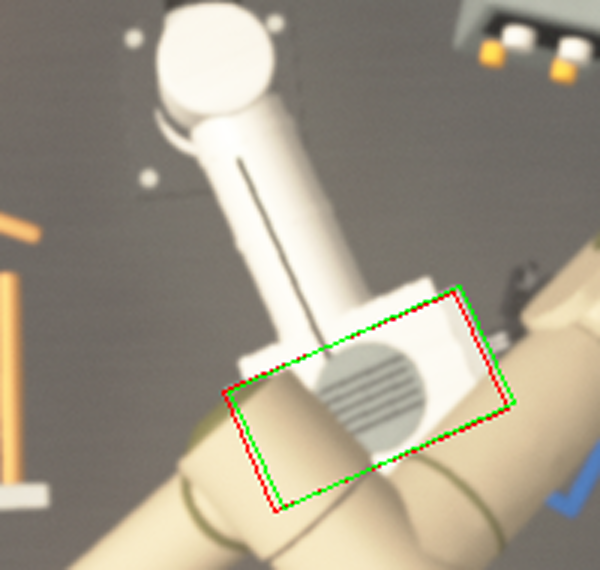

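Top crop: the hood rests about at the green outline (phi 0.405). The red target outline is about 7 mm to the left, and the scene camera agrees (0.402). I'll make a very gentle nudge back with the right buffer.

>>> drive_tool --pt "-0.0013 0.0031 0 0 0 0" --pt "-0.0013 0.0031 0 0 0 0" --pt "-0.0013 0.0031 0 0 0 0" --pt "-0.00062 0.00147 0 0 0 0" --pt "-0.00062 0.00147 0 0 0 0" --pt "-0.00062 0.00147 0 0 0 0" --pt "-0.00062 0.00147 0 0 0 0" --pt "-0.00062 0.00147 0 0 0 0" --pt "-0.00062 0.00147 0 0 0 0" --pt "-0.00062 0.00147 0 0 0 0"

```text
clock: 12.05
tool_pos: [478.7, -302.9, 168.4]
tool_rot: [-3.138, -0.525, 1.947]
wrist_force: [0.7, 0.2, 0.1]
finger_gap: -0.0
finger_force: 0.0
```

>>> drive_tool --pt "-0.00062 0.00147 0 0 0 0" --pt "-0.00062 0.00147 0 0 0 0" --pt "-0.00062 0.00147 0 0 0 0" --pt "-0.00062 0.00147 0 0 0 0" --pt "-0.00062 0.00147 0 0 0 0" --pt "-0.00062 0.00147 0 0 0 0" --pt "-0.00062 0.00147 0 0 0 0" --pt "-0.00062 0.00147 0 0 0 0"

```text
clock: 12.72
tool_pos: [478.0, -301.2, 168.4]
tool_rot: [-3.138, -0.525, 1.947]
wrist_force: [-0.7, 0.8, -0.4]
finger_gap: -0.1
finger_force: 0.0
```

```bash
cat >> t.py <<'E'
c=ctrl.capture("scene");print("scene phi",track(c,d["scene"],.5,.75)[0])
E
python3 t.py
```

```text
t 12.72 phi 0.401 err 43.4 tool [ 478.  -301.2  168.4] F [-0.69  0.84 -0.44]
scene phi 0.39900000000000013
```

>>> drive_tool --pt "-0.00062 0.00147 0 0 0 0" --pt "-0.00062 0.00147 0 0 0 0" --pt "-0.00062 0.00147 0 0 0 0" --pt "-0.00062 0.00147 0 0 0 0"

```text
clock: 13.15
tool_pos: [477.6, -300.3, 168.4]
tool_rot: [-3.138, -0.525, 1.947]
wrist_force: [-0.1, 0.8, -0.2]
finger_gap: -0.0
finger_force: 0.0
```

```bash
python3 t.py
```

```text
t 13.15 phi 0.395 err 43.4 tool [ 477.6 -300.3  168.4] F [-0.07  0.81 -0.25]
scene phi 0.3910000000000001
```

>>> drive_tool --pt "0.02 -0.05 0 0 0 0" --pt "0.03 -0.08 0 0 0 0" --pt "0.03 -0.08 0 0 0 0" --pt "0 0 0 0 0 0" --pt "0 0 0 0 0 0" --pt "0 0 0 0 0 0"

```text
clock: 13.75
tool_pos: [489.5, -331.2, 168.3]
tool_rot: [-3.138, -0.525, 1.948]
wrist_force: [0.8, 0.5, 0.2]
finger_gap: 0.2
finger_force: 0.0
```

```bash
python3 t.py
```

```text
t 13.75 phi 0.389 err 45.3 tool [ 489.5 -331.2  168.3] F [0.79 0.47 0.19]
scene phi 0.3850000000000001
```

>>> drive_tool --pt "0 0 0 0 0 0" --pt "0 0 0 0 0 0" --pt "0 0 0 0 0 0" --pt "0 0 0 0 0 0" --pt "0 0 0 0 0 0" --pt "0 0 0 0 0 0" --pt "0 0 0 0 0 0" --pt "0 0 0 0 0 0"

```text
clock: 14.52
tool_pos: [489.6, -331.8, 168.3]
tool_rot: [-3.138, -0.525, 1.947]
wrist_force: [-0.3, 0.1, 0.2]
finger_gap: -0.3
finger_force: 0.0
```

```bash
python3 t.py
```

```text
t 14.52 phi 0.384 err 45.5 tool [ 489.6 -331.8  168.3] F [-0.28  0.06  0.18]
scene phi 0.3820000000000001
```

>>> drive_tool --pt "0 -0.1 0.2 0 0 0" --pt "0 -0.1 0.2 0 0 0" --pt "0 -0.1 0.2 0 0 0" --pt "0 -0.1 0.2 0 0 0" --pt "0 -0.1 0.2 0 0 0" --pt "0 0 0.1 0 0 0" --pt "0 0 0 0 0 0" --pt "0 0 0 0 0 0" --pt "0 0 0 0 0 0" --pt "0 0 0 0 0 0"

```text
clock: 15.45
tool_pos: [489.8, -405.5, 330.1]
tool_rot: [-3.138, -0.528, 1.947]
wrist_force: [0.3, -0.1, 0.2]
finger_gap: -0.0
finger_force: 0.0
```

```bash
python3 t.py
```

```text
t 15.45 phi 0.381 err 50.8 tool [ 489.8 -405.5  330.1] F [ 0.3  -0.12  0.17]
scene phi 0.3810000000000001
```

>>> drive_tool --pt "0 0 0 0 0 0" --pt "0 0 0 0 0 0" --pt "0 0 0 0 0 0" --pt "0 0 0 0 0 0" --pt "0 0 0 0 0 0" --pt "0 0 0 0 0 0" --pt "0 0 0 0 0 0" --pt "0 0 0 0 0 0" --pt "0 0 0 0 0 0" --pt "0 0 0 0 0 0"

```text
clock: 16.38
tool_pos: [489.8, -406.0, 331.4]
tool_rot: [-3.138, -0.525, 1.947]
wrist_force: [-0.5, -0.4, 0.1]
finger_gap: 0.1
finger_force: 0.0
```

```bash
python3 t.py;python3 - <<'E'
from h import *
from station import ctrl
c=ctrl.capture("top");s=ctrl.capture("scene");ph=.383
def dr(c,f):
    q=px(c,[[*pose(ph,l,r),213] for r,l in((306,126),(306,-126),(434,-126),(434,126))]).round().astype(int);cv2.polylines(f,[q],True,(0,255,0),1);return f
a=dr(c,c["frame"].copy())[140:340,240:440];b=dr(s,s["frame"].copy())[120:320,180:380]
cv2.imwrite("pics/t4.png",cv2.resize(np.hstack([a,b]),None,fx=2,fy=2,interpolation=cv2.INTER_CUBIC))
E
```

```text
t 16.38 phi 0.381 err 50.7 tool [ 489.8 -406.   331.4] F [-0.51 -0.41  0.13]
scene phi 0.3790000000000001
```

View pics/t4.png

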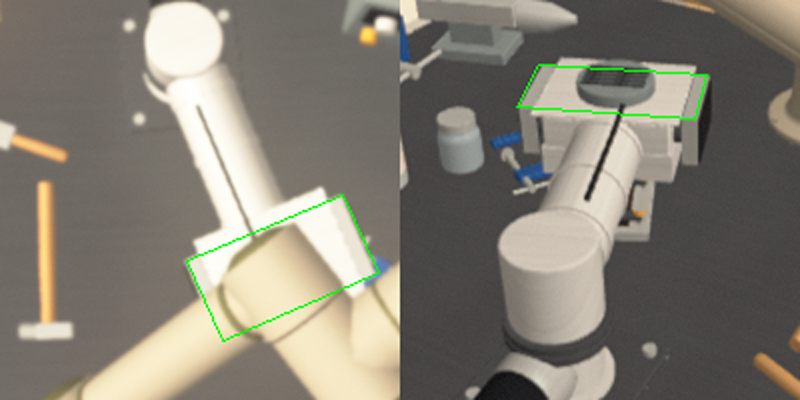

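Both views show the buffers lying on the outlined pose (phi about 0.38, target about 0.385, so under 2 mm off) and the arm at rest. I'll let it stand for a few seconds.

>>> drive_tool --pt "0 0 0 0 0 0" --pt "0 0 0 0 0 0" --pt "0 0 0 0 0 0" --pt "0 0 0 0 0 0" --pt "0 0 0 0 0 0" --pt "0 0 0 0 0 0" --pt "0 0 0 0 0 0" --pt "0 0 0 0 0 0" --pt "0 0 0 0 0 0" --pt "0 0 0 0 0 0"

```text
clock: 17.42
tool_pos: [489.8, -406.0, 331.4]
tool_rot: [-3.138, -0.525, 1.947]
wrist_force: [-0.4, 0.7, 0.2]
finger_gap: 0.1
finger_force: 0.0
```

>>> drive_tool --pt "0 0 0 0 0 0" --pt "0 0 0 0 0 0" --pt "0 0 0 0 0 0" --pt "0 0 0 0 0 0" --pt "0 0 0 0 0 0" --pt "0 0 0 0 0 0" --pt "0 0 0 0 0 0" --pt "0 0 0 0 0 0" --pt "0 0 0 0 0 0" --pt "0 0 0 0 0 0"

```text
clock: 18.25
tool_pos: [489.8, -406.0, 331.4]
tool_rot: [-3.138, -0.525, 1.947]
wrist_force: [0.7, 0.2, -0.8]
finger_gap: 0.0
finger_force: 0.0
```

>>> drive_tool --pt "0 0 0 0 0 0" --pt "0 0 0 0 0 0" --pt "0 0 0 0 0 0" --pt "0 0 0 0 0 0" --pt "0 0 0 0 0 0" --pt "0 0 0 0 0 0" --pt "0 0 0 0 0 0" --pt "0 0 0 0 0 0" --pt "0 0 0 0 0 0" --pt "0 0 0 0 0 0"

```text
clock: 19.08
tool_pos: [489.8, -406.0, 331.4]
tool_rot: [-3.138, -0.525, 1.947]
wrist_force: [-0.5, 0.6, -0.2]
finger_gap: 0.2
finger_force: 0.0
```

```bash
python3 t.py; python3 -c "
from station import ctrl
print(ctrl.close_job())"
```

```text
t 19.08 phi 0.381 err 50.7 tool [ 489.8 -406.   331.4] F [-0.5   0.55 -0.23]
scene phi 0.3790000000000001
the job is handed in; nothing more can be done
None
```

The hood now stands still and free over the job, its centre line about 2 mm from the seam by the cameras, after one gentle push, one brake and a small nudge back from a 7 mm overshoot, all aimed at the rubber buffers only; I handed the job in at about 19 s.

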